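# Turn the lathe over by hand and hold the casting heavy side down

### The arm

A 6-joint arm with a two-finger parallel gripper is mounted at the origin on the work surface. World frame = base frame: x ahead of the robot, y to its left, z up, the work surface at z = 0. Lengths are in mm, angles in degrees, forces in N, time in s.
With the tool pointing down it reaches from about 300 to 850 mm from the base axis. Payload 4.2 kg.
Tool frame: the origin (TCP) lies at the centre of the arm's flange, where the gripper is bolted on; the fingertips stand 191 mm ahead of it and the grasp point (between the pads) lies 172 mm ahead of it; y points along the fingers, x is the direction in which the jaws open and shut, and the axes are right-handed (so a half turn about y gives the same grasp; the last joint's range is limited). The gripper opens to 91 mm and grips with 3 to 60 N. Pads are 32 mm wide; open, the fingers measure 118 mm over their backs; the gripper's body (76 mm by 178 mm) begins 60 mm behind the grasp point.
Start: joints at [74.427, 18.312, 89.639, -0, 72.044, -1.146], TCP at [143.257, 556.867, 404.776] pointing down, gripper open.
Joint ranges: [-177.97, 177.97], [-48.28, 115.42], [12.27, 149.76], [-77.06, 257.06], [2.81, 150.46], [-146.56, 146.56]. Speed limits (degrees/s): [147.25, 147.25, 180, 180, 180, 180].

### API

Orientations are given as [roll, pitch, yaw] about the fixed x, y, z axes, in that order (R = Rz(yaw) Ry(pitch) Rx(roll)).
In Python, from workcell import env gives the robot as it stands.
- The arm moves only by the tool carry_out, never from a script. Its argument "increments" is a list of rows, each a list of 3 entries, a list of its own where there are three numbers: the turn, a rotation vector about the tool's x, y, z in rad, then the shift along the tool's x, y, z in mm, then the closure, from 0 (fully open) to 1 (shut). In form: [[[wx, wy, wz], [dx, dy, dz], claw], ...]. A call has 1 to 10 rows; each row is the pose to reach, as a shift and turn from the pose commanded when the call began, along the tool's axes at that moment; what a row does not reach only later rows make up. A row lasts 1/12 s, in which the tool goes at most 41.7 mm and 7.16 degrees, less where a joint would pass 70% of its speed; a pose out of reach is approached as far as the arm can. A call with a gripper value outside its range is refused whole. The fingers move at their own pace and stop on an object; "force" is the grip in N (left out, the last holds). Time passes only in rows, so rows that repeat a pose let the fingers close. It gives the time, the measured TCP pose, the force and the opening at its end, in the units of the state.
- env.state(): the state, without advancing time (a new reading comes with each control period).
- env.grab_frame(name): name is "scene" or "top" or "wrist"; returns a dict with "frame" (420x560x3 uint8, blue, green, red), "z_map" (420x560 float32, mm along the optical axis (not along the pixel's ray), 0 where there is no reading), "camera_matrix" (3x3 intrinsics, pixels), "k1" (the pictures are not rectified: a ray, as slopes to the right and down, at radius r is drawn at 1 + k1 r^2 times it, then the intrinsics apply), "rvec" (rotation vector, rad) and "tvec" (3), from world to camera coordinates, as OpenCV has them; the wrist camera has in their place "hand_eye" (4x4, takes a point from camera to tool coordinates, whose origin is the TCP and whose axes are the tool frame's). Camera axes: x right, y down, z forward; pixel columns grow to the right and rows downward; lengths in mm; the calibration is good to about 2 mm. A picture is of the moment at which its call begins: read the wrist's pose just before it.
- env.job_done(): hands the job in, once; it reports no verdict.
The state is a dict: "time_s": time; "qpos": joint angles; "qvel": joint speeds; "effort": joint torques, N m; "ee_pos": TCP position; "ee_rot": TCP orientation; "force": force on the tool from outside, world axes, zero at the start; "torque": the same for the moment, N m; "gripper_width": finger opening in mm.
Only numpy, scipy, OpenCV 4.12 (cv2) and the standard library are available. Lean on these libraries where they do the work, as an engineer would, in place of code of your own. Each camera call takes 0.05 s, during which the arm holds its last target. There are 200 camera calls.

### The job

A rough flywheel casting on the lathe's spindle is out of balance and its heavy side cannot be seen. First clear the loose strap clamp lying by the crank: lay it flat in the empty pocket of the clamp tray, its nose pointing the same way as the noses of the other two. Then take the crank by its handle, turn the spindle through at least half a turn to feel which side is heavy, bring the heavy side straight down and finish there, still gripping the handle and keeping the spindle still; leave the other tools and clamps where they are.

Things in the scene. Friction and masses are not known exactly. Their poses are not given: they have to be found in the camera images.
- lathe: small green bench lathe, fixed. Origin on the bench under the middle of its headstock. y runs along the level spindle: hand crank at the -y end, flywheel casting at the +y end; x points to the motor side, away from the robot; z up. Headstock 144 x 180 mm (x, y), rounded top 247 mm above the bench; its -y face is 90 mm from the origin, the crank arm's outer face 137 mm.
- axis (a point): the centre of the circle in which the middle of the crank handle's grip travels: on the spindle axis, 175 mm above the bench, 185 mm from the lathe's origin towards -y, outside the crank arm. Axes as the lathe's.
- spindle (a joint): angle of the crank (rad); turns without end. 0: handle straight above the axis; +1.57: level with it on the lathe's +x side (away from the robot); 3.14: straight below; -1.57: on the -x side. The handle's origin lies at x = 70 mm * sin, z = 70 mm * cos from axis. It stays where it is left: bearing drag (about 0.6 N m at any speed) exceeds the pull of the heavy side.
- handle: the crank's black handle: cylinder 22 mm across, 78 mm long, parallel to the spindle axis and 70 mm from it, free to turn on its pin, so it can be gripped firmly and carried round with the hand kept upright. Origin on its centre line, 48 mm outside the crank arm's face (axis is the centre of its circle); the handle reaches 47 mm from there to the arm and 31 mm outward, along lathe's y.
- casting (a point): centre of the round iron flywheel casting, 150 mm across, fixed on the spindle. It looks even all round; its heavy side is at an unknown angle to the crank, new each time, and pulls with 0.32 to 0.44 N m when level with the axis. Crank and handle alone are balanced. Carrying the heavy side up takes about 15 N at the handle, helping it down as little as 2 N; stopped fast, the wheel runs on a little.
- strap: the loose steel strap clamp lying on the bench near the crank: flat, 100 mm long (x), 28 mm wide (y), 12 mm thick, 0.2 kg, with a long slot 10 mm wide and, at the +x end, a narrowed nose (the last 18 mm, 16 mm wide at the tip). Origin at the middle of its underside, z up.
- strap_nose (a point): tip of the strap clamp's nose, 50 mm from the origin along +x, at mid-thickness
- tray: fixed wooden clamp tray 132 x 182 mm; origin on the bench under its centre. Floor 4 mm thick; three pockets 58 mm apart along y, each 116 mm long (x) and 36 mm wide, bounded by end walls and corner blocks (30 mm long), all 16 mm above the bench; the middle 56 mm of their sides is open for fingers (30 mm to the next clamp). Middle and -y pockets hold clamps, noses to +x; the +y pocket is empty.
- pocket (a point): centre of the floor of the empty pocket, 4 mm above the bench. Axes as the tray's: x along the pocket, towards the end where the noses lie.
- strap_b: strap clamp like the loose one, in the middle pocket; leave alone
- strap_c: strap clamp like the loose one, in the -y pocket; leave alone
- oil_can: dark steel oil can, 76 mm across, 106 mm to the shoulder, brass spout to 190 mm, standing behind the crank; leave alone
- chuck_key: steel T-handled chuck key, about 100 x 110 mm, lying on the bench on the robot's side; leave alone
- brush: chip brush about 200 mm long lying on the bench on the robot's side of the lathe; leave alone
- spanner: open-ended spanner 180 mm long lying on the bench, on the robot's side, farther left; leave alone

How it is judged:
By the outcome, as a careful person would: the job done as asked, in the order asked, and still so for the second after the job is handed in, while the arm keeps its last pose, push and grip.
It also fails if it takes over 72 s, if anything falls off the work surface, if the arm or the gripper's body presses on something with over 40 N, if the wrist force passes 120 N, or if a joint passes its speed limit or range.

## Working session

There is one attempt and no reset: what is moved stays moved. The work goes in short steps, Python scripts to look and compute and a tool call to move; the robot and the scene stay as the last step left them, time stands still between calls to the robot, and variables do not carry over. Pictures are saved under pics/ and viewed, about 8 in all and at most 12, crops included, and the job is handed in when it is done.

Besides the shell and the picture viewer there is one more tool, called after "Request:" as name([rows], argument=value, ...), one row to a line, values as JSON. carry_out: Moves the arm, as the interface text tells. Its arguments: {"type":"object","properties":{"increments":{"type":"array","items":{"type":"array"}},"force":{"type":"number"}},"required":["increments"]}

```bash
ls; mkdir -p pics
cat > h.py <<'E'
import numpy as np, cv2
from workcell import env
from scipy.spatial.transform import Rotation as R
def cam(f, name, st=None):
    if name=='wrist':
        T=np.eye(4); T[:3,:3]=R.from_euler('xyz',st['ee_rot'],degrees=True).as_matrix(); T[:3,3]=st['ee_pos']
        return T@np.array(f['hand_eye'])
    T=np.eye(4); T[:3,:3]=cv2.Rodrigues(np.array(f['rvec'],float))[0]; T[:3,3]=np.ravel(f['tvec'])
    return np.linalg.inv(T)
def rays(f,uv):
    uv=np.asarray(uv,float).reshape(-1,1,2)
    return cv2.undistortPoints(uv,np.array(f['camera_matrix'],float),np.array([f['k1'],0,0,0.])).reshape(-1,2)
def onplane(f,T,uv,z):
    n=rays(f,uv); d=np.c_[n,np.ones(len(n))]@T[:3,:3].T; o=T[:3,3]
    return o+d*((z-o[2])/d[:,2])[:,None]
def cloud(f,T,uv):
    uv=np.asarray(uv,int).reshape(-1,2); n=rays(f,uv); z=f['z_map'][uv[:,1],uv[:,0]]
    return np.c_[n*z[:,None],z]@T[:3,:3].T+T[:3,3]
E
python3 - <<'E'
from h import *
s=env.state(); print(s)
for n in ('top','scene'):
    f=env.grab_frame(n); cv2.imwrite(f'pics/{n}0.png',f['frame']); np.savez(f'pics/{n}0.npz',**f)
    print(n,cam(f,n).round(2),f['k1'],f['camera_matrix'])
E
```

```text
pics
{'time_s': 0.0, 'qpos': array([ 7.44272789e+01,  1.83503184e+01,  8.97039200e+01, -5.50546249e-04,
        7.20437642e+01, -1.14498062e+00]), 'qvel': array([ 0.06421726,  0.03095792,  0.04414324, -0.0454873 ,  0.11236216,
        0.03031606]), 'effort': array([ 4.47019256e-04, -4.12472212e+01, -2.31968379e+01,  7.27907242e-02,
        4.57608956e-02, -1.33771709e-04]), 'ee_pos': array([143.21476266, 556.71390543, 403.95010224]), 'ee_rot': array([-89.99856501,   0.09799346,  75.57243096]), 'force': array([ 0.56240321, -0.54980475,  0.27956542]), 'torque': array([ 0.04754219, -0.00179263,  0.01291608]), 'gripper_width': 91.54273271843644}
top [[-2.00000e-02 -9.90000e-01  1.60000e-01  3.76410e+02]
 [-1.00000e+00  2.00000e-02 -2.00000e-02 -2.98700e+01]
 [ 2.00000e-02 -1.60000e-01 -9.90000e-01  1.46635e+03]
 [ 0.00000e+00  0.00000e+00  0.00000e+00  1.00000e+00]] 0.059694877314879574 [[539.99418405   0.         277.35715326]
 [  0.         539.99418405 214.54643273]
 [  0.           0.           1.        ]]
scene [[ 8.10000e-01  4.40000e-01 -3.80000e-01  1.11281e+03]
 [ 5.80000e-01 -6.40000e-01  5.10000e-01 -7.81050e+02]
 [-1.00000e-02 -6.30000e-01 -7.70000e-01  1.30309e+03]
 [ 0.00000e+00  0.00000e+00  0.00000e+00  1.00000e+00]] -0.20318758772584974 [[518.48836322   0.         278.93450734]
 [  0.         518.48836322 204.7579586 ]
 [  0.           0.           1.        ]]
```

View pics/top0.png

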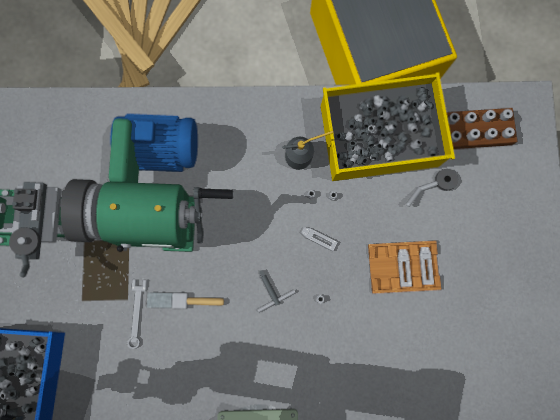

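View pics/scene0.png

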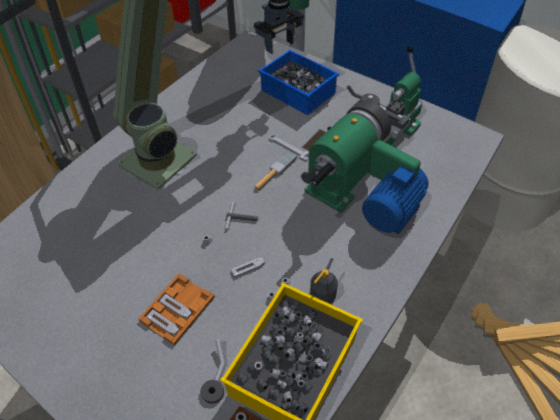

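Run:
```python
from h import *
f=dict(np.load('pics/top0.npz')); T=cam(f,'top'); im=f['frame']
a=cv2.resize(im[220:300,290:450],None,fx=5,fy=5,interpolation=cv2.INTER_CUBIC)
cv2.imwrite('pics/crop0.png',a[:,:800])
# height check
print('bench',cloud(f,T,[[300,260],[350,210],[350,300]]).round(1))
hsv=cv2.cvtColor(im,cv2.COLOR_BGR2HSV)
# strap
m=np.zeros(im.shape[:2],np.uint8); m[222:255,295:345]=((hsv[222:255,295:345,2]>150)*255)
c=max(cv2.findContours(m,0,2)[0],key=cv2.contourArea)
p=onplane(f,T,c.reshape(-1,2),12)
r=cv2.minAreaRect(p[:,:2].astype(np.float32)); print('strap',r,cv2.boxPoints(r).round(1))
# tray
m=((hsv[...,0]<22)&(hsv[...,1]>110)&(hsv[...,2]>90)).astype(np.uint8)*255; m[:235]=0;m[300:]=0;m[:,:360]=0;m[:,445:]=0
ys,xs=np.nonzero(m); p=onplane(f,T,np.c_[xs,ys],16); r=cv2.minAreaRect(p[:,:2].astype(np.float32)); print('tray',r,cv2.boxPoints(r).round(1))
# handle: dark, high
xx,yy=np.meshgrid(np.arange(190,240),np.arange(180,210)); uv=np.c_[xx.ravel(),yy.ravel()]
P=cloud(f,T,uv); v=hsv[uv[:,1],uv[:,0],2]; k=(P[:,2]>90)&(v<60)&(f['z_map'][uv[:,1],uv[:,0]]>0)
H=P[k]; print('handle n',k.sum(),np.median(H,0),H.min(0),H.max(0)); r=cv2.minAreaRect(H[:,:2].astype(np.float32)); print(r)
# headstock green
xx,yy=np.meshgrid(np.arange(90,200),np.arange(170,260)); uv=np.c_[xx.ravel(),yy.ravel()]
P=cloud(f,T,uv); h=hsv[uv[:,1],uv[:,0]]; k=(h[:,0]>60)&(h[:,0]<95)&(h[:,1]>100)&(P[:,2]>180)
G=P[k]; print('head',k.sum(),G.min(0),G.max(0)); print(cv2.minAreaRect(G[:,:2].astype(np.float32)))
# ridge line
k2=G[:,2]>np.percentile(G[:,2],85); print('ridge',G[k2].mean(0), np.polyfit(G[k2][:,1],G[k2][:,0],1))
```

```text
bench [[ 4.832e+02 -1.197e+02  1.900e+00]
 [ 6.189e+02 -2.621e+02 -3.000e+00]
 [ 3.737e+02 -2.508e+02  6.000e-01]]
strap ((544.3421630859375, -168.95458984375), (104.85768127441406, 35.044864654541016), 54.771759033203125) [[ 499.8 -201.7]
 [ 528.4 -221.9]
 [ 588.9 -136.2]
 [ 560.3 -116. ]]
tray ((459.9970397949219, -396.85418701171875), (131.36038208007812, 183.79275512695312), 1.925429105758667) [[ 391.3 -307.2]
 [ 397.4 -490.9]
 [ 528.7 -486.5]
 [ 522.6 -302.8]]
handle n 351 [622.22141073  90.95895357 239.44713454] [593.77547426  47.55296137 175.45830785] [638.01684267 135.78157251 247.81913875]
((624.2736206054688, 92.18104553222656), (42.069725036621094, 89.36177062988281), 13.813423156738281)
head 4902 [376.40743352 -29.87268315 180.00480583] [ 695.79671734  369.13934982 1466.34586484]
((546.427978515625, 152.99249267578125), (464.80401611328125, 182.60281372070312), 68.5324478149414)
ridge [585.33810975 255.69024711 286.25591759] [4.11383747e-01 4.80151298e+02]
```

View pics/crop0.png

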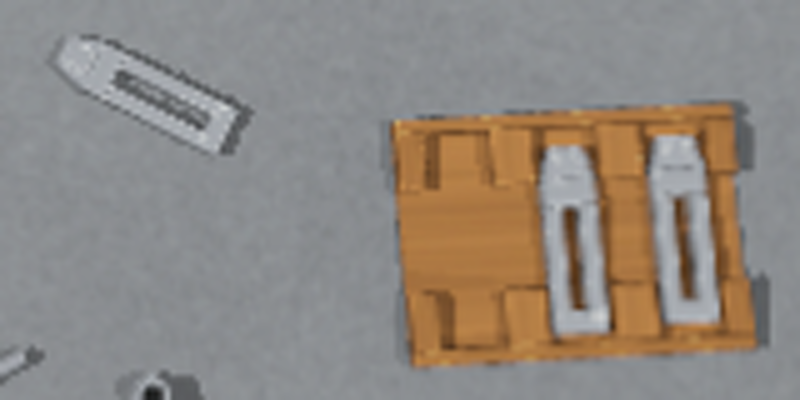

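```bash
cat >> h.py <<'E'
import json
def plan(cmd, targets, claw):
    """cmd,targets: [x,y,z,yaw] TCP pointing down. prints rows"""
    R0=R.from_euler('xyz',[-90,0,cmd[3]],degrees=True).as_matrix()
    out=[]
    for t in targets:
        s=R0.T@(np.array(t[:3])-np.array(cmd[:3])); w=-np.radians(t[3]-cmd[3])
        out.append([[0,round(float(w),3),0],[round(float(v),1) for v in s],claw])
    print(json.dumps(out)); return out
E
python3 - <<'E'
from h import *
f=env.grab_frame('wrist'); print(f['hand_eye'].round(2),f['camera_matrix'][0,0])
c=[143.257,556.867,404.776,75.573]
m=[330,220,405,20]; plan(c,[m],0); plan(m,[[500,-190,405,-30]],0)
E
```

```text
[[ 1.   -0.    0.    0.33]
 [-0.   -0.29  0.96 19.2 ]
 [-0.   -0.96 -0.29 82.84]
 [ 0.    0.    0.    1.  ]] 333.80702629262936
[[[0, 0.97, 0], [-279.7, -0.2, -264.8], 0]]
[[[0, 0.873, 0], [19.5, -0.0, -443.4], 0]]
```

Request:
carry_out([
  [[0,0.97,0],[-279.7,-0.2,-264.8],0],
  [[0,0.97,0],[-279.7,-0.2,-264.8],0],
  [[0,0.97,0],[-279.7,-0.2,-264.8],0],
  [[0,0.97,0],[-279.7,-0.2,-264.8],0],
  [[0,0.97,0],[-279.7,-0.2,-264.8],0],
  [[0,0.97,0],[-279.7,-0.2,-264.8],0],
  [[0,0.97,0],[-279.7,-0.2,-264.8],0],
  [[0,0.97,0],[-279.7,-0.2,-264.8],0],
  [[0,0.97,0],[-279.7,-0.2,-264.8],0],
  [[0,0.97,0],[-279.7,-0.2,-264.8],0],
])

```text
time_s: 0.98
ee_pos: [331.3, 216.0, 404.9]
ee_rot: [-90.1, -0.0, 19.7]
force: [-0.9, 0.7, -0.3]
gripper_width: 91.1
```

Request:
carry_out([
  [[0,0.44,0],[10,0,-222],0],
  [[0,0.873,0],[19.5,0,-443.4],0],
  [[0,0.873,0],[19.5,0,-443.4],0],
  [[0,0.873,0],[19.5,0,-443.4],0],
  [[0,0.873,0],[19.5,0,-443.4],0],
  [[0,0.873,0],[19.5,0,-443.4],0],
  [[0,0.873,0],[19.5,0,-443.4],0],
  [[0,0.873,0],[19.5,0,-443.4],0],
  [[0,0.873,0],[19.5,0,-443.4],0],
  [[0,0.873,0],[19.5,0,-443.4],0],
])

```text
time_s: 1.82
ee_pos: [489.7, -167.1, 404.7]
ee_rot: [-90.0, 0.0, -30.1]
force: [0.9, 0.9, -0.0]
gripper_width: 91.7
```

Request:
carry_out([
  [[0,0,0],[1.7,0,-37],0],
  [[0,0,0],[1.7,0,-37],0],
  [[0,0,0],[1.7,0,-37],0],
])

```text
time_s: 2.07
ee_pos: [472.0, -199.2, 404.3]
ee_rot: [-90.0, 0.1, -30.2]
force: [0.2, 0.5, 0.1]
gripper_width: 90.8
```

Run:
```python
from h import *
s=env.state(); print(s['time_s'],s['ee_pos'],s['ee_rot'],s['qvel'].round(1))
f=env.grab_frame('wrist'); cv2.imwrite('pics/w1.png',f['frame']); np.savez('pics/w1.npz',T=cam(f,'wrist',s),**f)
```

```text
2.0667 [ 471.98541702 -199.17945931  404.28357082] [-89.98679927   0.09673825 -30.23477976] [ 3.1 -0.9  0.5  0.9 -0.2  0.4]
```

View pics/w1.png

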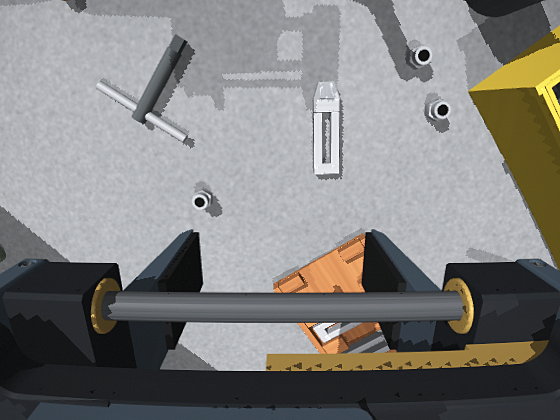

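Run:
```python
from h import *
f=dict(np.load('pics/w1.npz')); T=f['T']; im=f['frame']; hsv=cv2.cvtColor(im,cv2.COLOR_BGR2HSV)
m=np.zeros(im.shape[:2],np.uint8); m[75:185,305:348]=(hsv[75:185,305:348,2]>205)*255
m=cv2.morphologyEx(m,cv2.MORPH_CLOSE,np.ones((3,3)))
c=max(cv2.findContours(m,0,2)[0],key=cv2.contourArea); print(cv2.boundingRect(c),cv2.contourArea(c))
p=onplane(f,T,c.reshape(-1,2),12)[:,:2].astype(np.float32)
r=cv2.minAreaRect(p); print(r); print(cv2.boxPoints(r).round(1))
print(onplane(f,T,[[314,176],[341,176],[326,83]],12).round(1))
print(cloud(f,T,[[319,140],[335,150],[327,170],[300,140],[360,150]]).round(1))
# top camera again, tighter
f=dict(np.load('pics/top0.npz')); T=cam(f,'top')
print('top nose/tail',onplane(f,T,[[290+58/5,220+52/5],[290+225/5,220+135/5]],12).round(1))
```

```text
(311, 82, 28, 92) 1863.5
((540.603271484375, -170.84800720214844), (98.52586364746094, 29.92949104309082), 62.197513580322266)
[[ 504.4 -207.4]
 [ 530.9 -221.4]
 [ 576.8 -134.3]
 [ 550.3 -120.3]]
[[ 505.4 -211.2   12. ]
 [ 532.  -226.6   12. ]
 [ 565.  -129.5   12. ]]
[[ 529.6 -178.3   13.3]
 [ 539.8 -197.1   12.2]
 [ 521.4 -212.2   13.3]
 [ 511.5 -169.1    1.1]
 [ 565.7 -213.6    0.8]]
top nose/tail [[ 562.7 -125.7   12. ]
 [ 515.7 -214.8   12. ]]
```

Run:
```python
from h import *
s=env.state(); print(s['ee_pos'],s['ee_rot'],s['time_s'])
c=[*s['ee_pos'],s['ee_rot'][2]]; c[2]+=.5
plan(c,[[541,-171,300,-28.5],[541,-171,194.5,-28.5]],0)
```

```text
[ 472.20612771 -198.00206778  404.52094772] [-8.99620777e+01  7.10954435e-02 -3.01246416e+01] 2.1167
[[[0, -0.028, 0], [46.0, 105.0, 57.9], 0], [[0, -0.028, 0], [46.0, 210.5, 57.9], 0]]
```

Request:
carry_out([
  [[0,-0.028,0],[46,105,57.9],0],
  [[0,-0.028,0],[46,105,57.9],0],
  [[0,-0.028,0],[46,105,57.9],0],
  [[0,-0.028,0],[46,105,57.9],0.3],
  [[0,-0.028,0],[46,140,57.9],0.4],
  [[0,-0.028,0],[46,175,57.9],0.4],
  [[0,-0.028,0],[46,198,57.9],0.4],
  [[0,-0.028,0],[46,210,57.9],0.4],
  [[0,-0.028,0],[46,210,57.9],0.4],
  [[0,-0.028,0],[46,210,57.9],0.4],
], force=30)

```text
time_s: 2.95
ee_pos: [541.5, -169.7, 195.6]
ee_rot: [-90.0, 0.0, -28.3]
force: [0.7, -0.4, -0.4]
gripper_width: 54.4
```

Request:
carry_out([
  [[0,0,0],[0,0,0],0.8],
  [[0,0,0],[0,0,0],0.8],
  [[0,0,0],[0,0,0],0.8],
  [[0,0,0],[0,0,0],0.8],
  [[0,0,0],[0,0,0],0.8],
  [[0,0,0],[0,0,0],0.8],
])

```text
time_s: 3.45
ee_pos: [541.9, -170.9, 196.0]
ee_rot: [-90.0, -0.1, -28.4]
force: [-0.3, -0.9, 5.4]
gripper_width: 27.4
```

Run:
```python
from h import *
c=[541.5,-170.7,195,-28.5]
plan(c,[[541.5,-170.7,300,-28.5],[400,-345,340,-88]],0.8)
```

```text
[[[0, -0.0, 0], [0.0, -105.0, 0.0], 0.8], [[0, 1.038, 0], [-41.2, -145.0, -220.7], 0.8]]
```

Request:
carry_out([
  [[0,0,0],[0,-40,0],0.8],
  [[0,0,0],[0,-80,0],0.8],
  [[0,0.1,0],[-4,-105,-21],0.8],
  [[0,0.22,0],[-9,-120,-50],0.8],
  [[0,0.34,0],[-15,-130,-80],0.8],
  [[0,0.46,0],[-20,-140,-108],0.8],
  [[0,0.58,0],[-25,-145,-136],0.8],
  [[0,0.7,0],[-30,-145,-164],0.8],
  [[0,0.82,0],[-35,-145,-192],0.8],
  [[0,0.94,0],[-41.2,-145,-220.7],0.8],
])

```text
time_s: 4.28
ee_pos: [398.8, -345.8, 339.4]
ee_rot: [-90.1, 0.1, -82.6]
force: [0.4, -0.3, -1.9]
gripper_width: 27.3
```

Request:
carry_out([
  [[0,0.098,0],[0,0,0],0.8],
  [[0,0.098,0],[0,0,0],0.8],
  [[0,0.098,0],[0,0,0],0.8],
  [[0,0.098,0],[0,0,0],0.8],
])

```text
time_s: 4.62
ee_pos: [400.2, -344.6, 339.5]
ee_rot: [-90.0, 0.1, -87.7]
force: [0.0, -0.1, -1.9]
gripper_width: 27.9
```

Run:
```python
from h import *
s=env.state(); print(s['time_s'],s['ee_pos'],s['ee_rot'],s['gripper_width'])
f=env.grab_frame('wrist'); cv2.imwrite('pics/w2.png',f['frame']); np.savez('pics/w2.npz',T=cam(f,'wrist',s),**f)
```

```text
4.6167 [ 400.22556258 -344.62795502  339.48959063] [-9.00360114e+01  6.70313419e-02 -8.77392986e+01] 27.946075372265533
```

View pics/w2.png

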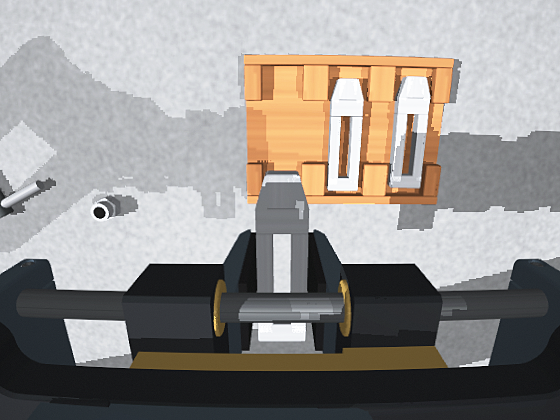

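Run:
```python
from h import *
f=dict(np.load('pics/w2.npz')); T=f['T']; im=f['frame']; hsv=cv2.cvtColor(im,cv2.COLOR_BGR2HSV)
m=((hsv[...,0]<22)&(hsv[...,1]>100)&(hsv[...,2]>90)).astype(np.uint8)*255; m[:40]=0;m[210:]=0;m[:,:230]=0;m[:,470:]=0
c=np.vstack([k for k in cv2.findContours(m,0,2)[0] if cv2.contourArea(k)>40])
h=cv2.convexHull(c); p=cv2.approxPolyDP(h,4,True).reshape(-1,2); print(p.tolist())
P=onplane(f,T,p,16); print(P.round(1))
r=cv2.minAreaRect(onplane(f,T,h.reshape(-1,2),16)[:,:2].astype(np.float32)); print(r,cv2.boxPoints(r).round(1))
# held strap: points on top via depth
xx,yy=np.meshgrid(np.arange(250,316),np.arange(165,235)); uv=np.c_[xx.ravel(),yy.ravel()]
C=cloud(f,T,uv); k=(C[:,2]>135)&(C[:,2]<175)
S=C[k]; print('strap z',np.percentile(S[:,2],[5,50,95]),'x max',S[:,0].max())
for a in range(400,460,8):
    q=S[(abs(S[:,0]-a)<4)]; 
    if len(q): print(a,q[:,1].min().round(1),q[:,1].max().round(1),(q[:,1].min()+q[:,1].max())/2, np.median(q[:,2]).round(1))
# other clamps: noses
m2=(hsv[...,1]<40)&(hsv[...,2]>200); 
for lo,hi in((325,366),(388,432)):
    mm=np.zeros_like(m); mm[70:200,lo:hi]=m2[70:200,lo:hi]*255
    cc=max(cv2.findContours(mm,0,2)[0],key=cv2.contourArea); print(cv2.minAreaRect(onplane(f,T,cc.reshape(-1,2),16)[:,:2].astype(np.float32)))
```

```text
[[453, 59], [436, 203], [248, 202], [244, 55]]
[[ 529.1 -487.3   16. ]
 [ 399.  -492.3   16. ]
 [ 392.8 -311.8   16. ]
 [ 522.7 -306.6   16. ]]
((460.9033203125, -399.3816223144531), (131.2782440185547, 181.76783752441406), 2.100757598876953) [[ 392.  -311. ]
 [ 398.6 -492.6]
 [ 529.8 -487.8]
 [ 523.2 -306.2]]
strap z [153.31231996 156.16585158 157.19870004] x max 448.8450160932812
416 -361.1 -325.8 -343.42935452026336 156.0
424 -356.7 -328.8 -342.74337065189627 156.2
432 -356.5 -328.5 -342.5046920633964 156.2
440 -354.5 -330.1 -342.26071408876373 156.3
448 -351.7 -332.3 -341.9911538106238 155.8
((441.44586181640625, -399.0702819824219), (66.79499816894531, 28.59309196472168), 2.3631460666656494)
((471.6288146972656, -457.53265380859375), (82.38652038574219, 28.506168365478516), 1.7961238622665405)
```

Request:
carry_out([
  [[0,0,0],[-0.3,0,30],0.8],
  [[0,0,0],[-0.7,20,59.4],0.8],
  [[0,0,0],[-0.7,50,59.4],0.8],
  [[0,0,0],[-0.7,85,59.4],0.8],
  [[0,0,0],[-0.7,112,59.4],0.8],
  [[0,0,0],[-0.7,124,59.4],0.8],
  [[0,0,0],[-0.7,131,59.4],0.8],
  [[0,0,0],[-0.7,136,59.4],0.8],
  [[0,0,0],[-0.7,139,59.4],0.8],
  [[0,0,0],[-0.7,139,59.4],0.8],
])

```text
time_s: 5.5
ee_pos: [459.8, -342.2, 201.3]
ee_rot: [-90.0, -0.0, -87.9]
force: [0.3, 0.2, -1.8]
gripper_width: 27.5
```

Request:
carry_out([
  [[0,0,0],[0,1,0],0.8],
  [[0,0,0],[0,2,0],0.8],
  [[0,0,0],[0,2,0],0.8],
  [[0,0,0],[0,2,0],0.8],
])

```text
time_s: 5.83
ee_pos: [459.7, -342.5, 200.0]
ee_rot: [-89.9, -0.1, -87.9]
force: [0.6, 0.2, 2.6]
gripper_width: 27.9
```

Contact with the floor. Release slightly, then lift.

Request:
carry_out([
  [[0,0,0],[0,0,0],0.6],
  [[0,0,0],[0,0,0],0.6],
  [[0,0,0],[0,0,0],0.6],
  [[0,0,0],[0,0,0],0.6],
  [[0,0,0],[0,-15,0],0.6],
  [[0,0,0],[0,-45,0],0.6],
  [[0,0,0],[0,-85,0],0.6],
  [[0,0,0],[0,-125,0],0.3],
  [[0,0,0],[0,-165,0],0],
  [[0,0,0],[0,-200,0],0],
])

```text
time_s: 6.67
ee_pos: [459.2, -342.2, 401.6]
ee_rot: [-89.9, -0.1, -87.9]
force: [0.7, 0.4, -0.4]
gripper_width: 53.7
```

Run:
```python
from h import *
s=env.state(); print(s['time_s'],s['ee_pos'],s['ee_rot'],s['gripper_width'])
t=env.grab_frame('top'); np.savez('pics/top1.npz',**t)
g=env.grab_frame('scene'); np.savez('pics/scene1.npz',**g)
a=cv2.resize(t['frame'][165:300,150:450],None,fx=2.6,fy=2.6,interpolation=cv2.INTER_CUBIC)
cv2.imwrite('pics/c1.png',a)
b=cv2.resize(g['frame'][80:240,280:440],None,fx=3.5,fy=3.5,interpolation=cv2.INTER_CUBIC); cv2.imwrite('pics/c2.png',b)
```

```text
6.6667 [ 459.17042569 -342.1593029   401.62630398] [-8.99221788e+01 -5.89661254e-02 -8.78971107e+01] 53.735621842415696
```

View pics/c1.png

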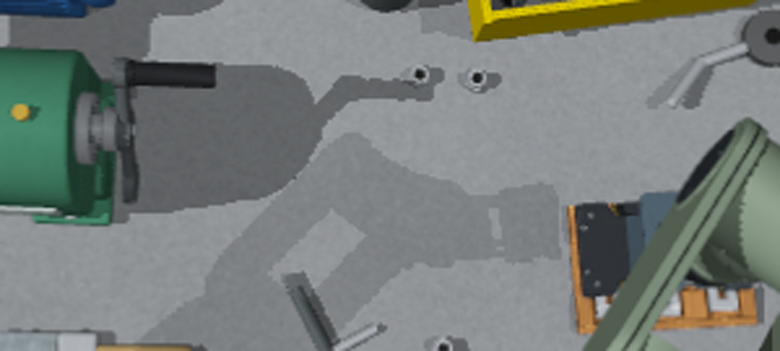

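View pics/c2.png

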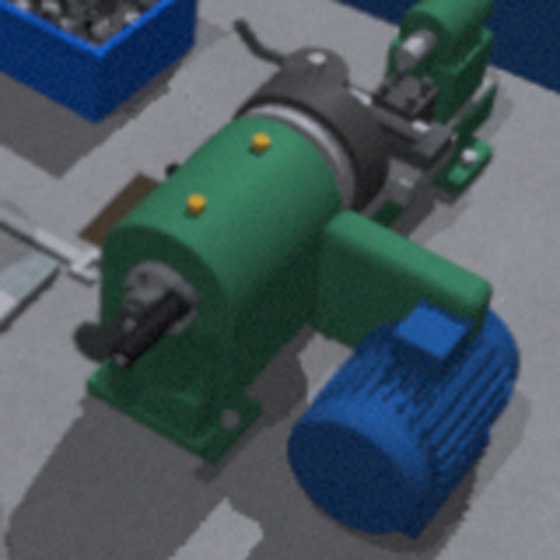

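```bash
cat > m.py <<'E'
from h import *
from scipy.optimize import least_squares
f=dict(np.load('pics/top1.npz')); T=cam(f,'top'); hsv=cv2.cvtColor(f['frame'],cv2.COLOR_BGR2HSV)
xx,yy=np.meshgrid(np.arange(90,245),np.arange(170,265)); uv=np.c_[xx.ravel(),yy.ravel()]
zz=f['z_map'][uv[:,1],uv[:,0]]; uv=uv[zz>0]; P=cloud(f,T,uv); h=hsv[uv[:,1],uv[:,0]]
g=(h[:,0]>60)&(h[:,0]<95)&(h[:,1]>100)&(P[:,2]>205)&(P[:,2]<260)&(uv[:,1]>180)
G=P[g]; 
# keep x within the headstock
fn=lambda p: np.hypot((G[:,0]-(p[0]+p[1]*(G[:,1]-200))),G[:,2]-p[2])-p[3]
r=least_squares(fn,[590,0,175,72],loss='soft_l1',f_scale=2); print('cyl x@y200,slope,z,R',r.x.round(3),'n',g.sum(),'rms',np.sqrt((r.fun**2).mean()))
r2=least_squares(lambda p: np.hypot((G[:,0]-(p[0]+p[1]*(G[:,1]-200))),G[:,2]-175)-72,[590,0],loss='soft_l1',f_scale=2); print('fixed',r2.x)
gy=np.percentile(G[:,1],[0,1,99,100]); print('head y',gy)
k=(h[:,2]<70)&(h[:,1]<90)&(P[:,2]>200)&(P[:,2]<275)&(uv[:,0]>197)&(uv[:,1]<205)
H=P[k]; print('handle',k.sum(),H.min(0).round(1),H.max(0).round(1),np.median(H,0).round(1))
print('fit x(y)',np.polyfit(H[:,1],H[:,0],1)); print('top z',np.percentile(H[:,2],[50,80,95]))
for e in np.arange(50,140,8):
    q=H[abs(H[:,1]-e)<4]
    if len(q): print(e,len(q),q[:,0].min().round(1),q[:,0].max().round(1),np.percentile(q[:,2],[10,50,90]).round(1))
# arm + hub
k=(h[:,1]<60)&(P[:,2]>110)&(P[:,2]<275)&(P[:,1]<165)&(P[:,1]>100)
A=P[k]; 
for e in np.arange(500,680,12):
    q=A[abs(A[:,0]-e)<6]
    if len(q): print('arm x',e,len(q),q[:,1].min().round(1),q[:,1].max().round(1),np.median(q[:,2]).round(1))
E
python3 m.py
```

```text
cyl x@y200,slope,z,R [5.88910e+02 5.40000e-02 1.76477e+02 7.08390e+01] n 4284 rms 2.962529048801402
fixed [5.88936327e+02 5.41238546e-02]
head y [170.78741631 173.99935126 351.31136396 356.19761492]
handle 342 [603.8  47.2 210.2] [639.4 129.1 248.5] [623.   89.  239.6]
fit x(y) [1.37856273e-02 6.22045158e+02]
top z [239.6155912  241.9339708  244.41282665]
50 27 612.6 631.6 [234.4 238.7 243.6]
58 35 613.3 631.3 [235.  238.3 242. ]
66 30 613.3 634.1 [234.  238.8 241.9]
74 39 613.1 635.5 [233.8 239.4 242.9]
82 28 614.5 635.1 [233.1 240.8 244.7]
90 33 615.4 634.8 [235.3 240.5 243.5]
98 30 615.7 635.1 [235.6 240.6 244.2]
106 33 616.0 635.0 [234.4 239.8 243. ]
114 30 616.1 635.8 [235.6 238.5 242.6]
122 38 615.2 637.7 [235.2 241.1 244.3]
130 19 603.8 639.4 [212.4 220.1 238.4]
arm x 524 18 131.0 142.5 128.8
arm x 536 30 130.3 141.9 136.7
arm x 548 34 129.7 141.5 141.3
arm x 560 49 128.6 164.9 161.0
arm x 572 105 127.5 164.8 188.5
arm x 584 99 123.1 164.8 193.5
arm x 596 96 126.5 164.8 196.3
arm x 608 59 126.4 164.1 210.3
arm x 620 94 100.2 164.9 238.5
arm x 632 72 100.2 134.7 242.0
arm x 644 5 126.1 135.0 238.4
```

Run:
```python
from h import *
s=env.state(); print(s['time_s'],s['ee_pos'],s['ee_rot'],s['qpos'])
c=[*s['ee_pos'],-87.9]
m=[550,-130,480,-45]
plan(c,[m],0); plan(m,[[623.7,63.4,480,-3.1]],0)
```

```text
6.7667 [ 460.16489245 -342.90124426  405.7783619 ] [-89.3928181   -0.50075678 -87.89988875] [-3.78421185e+01  1.79968963e+01  8.99576851e+01  6.24373071e-03
  7.12584099e+01  5.00531514e+01]
[[[0, -0.749, 0], [-209.5, -74.2, 97.6], 0]]
[[[0, -0.731, 0], [-84.6, 0.0, 188.9], 0]]
```

Request:
carry_out([
  [[0,-0.1,0],[-20,-30,10],0],
  [[0,-0.749,0],[-209.5,-78,97.6],0],
  [[0,-0.749,0],[-209.5,-78,97.6],0],
  [[0,-0.749,0],[-209.5,-78,97.6],0],
  [[0,-0.749,0],[-209.5,-78,97.6],0],
  [[0,-0.749,0],[-209.5,-78,97.6],0],
  [[0,-0.749,0],[-209.5,-78,97.6],0],
  [[0,-0.749,0],[-209.5,-78,97.6],0],
  [[0,-0.749,0],[-209.5,-78,97.6],0],
])

```text
time_s: 7.52
ee_pos: [549.1, -129.5, 476.0]
ee_rot: [-90.1, 0.1, -45.0]
force: [-0.1, 0.3, 1.0]
gripper_width: 91.5
```

Request:
carry_out([
  [[0,-0.731,0],[-84.6,0,188.9],0],
  [[0,-0.731,0],[-84.6,0,188.9],0],
  [[0,-0.731,0],[-84.6,0,188.9],0],
  [[0,-0.731,0],[-84.6,0,188.9],0],
  [[0,-0.731,0],[-84.6,0,188.9],0],
  [[0,-0.731,0],[-84.6,0,188.9],0],
  [[0,-0.731,0],[-84.6,0,188.9],0],
  [[0,-0.731,0],[-84.6,0,188.9],0],
  [[0,-0.731,0],[-84.6,0,188.9],0],
])

```text
time_s: 8.27
ee_pos: [622.7, 62.0, 476.5]
ee_rot: [-90.0, 0.1, -3.4]
force: [0.2, 0.5, -0.5]
gripper_width: 91.1
```

Run:
```python
from h import *
f=env.grab_frame('top')
s=env.state(); print(s['time_s'],s['ee_pos'],s['ee_rot'],s['gripper_width'])
g=env.grab_frame('wrist'); 
a=cv2.resize(f['frame'][225:305,345:455],None,fx=3.5,fy=3.5,interpolation=cv2.INTER_CUBIC)
b=cv2.resize(g['frame'],(400,300)); o=np.zeros((300,800,3),np.uint8); o[:280,:385]=a; o[:,400:]=b
cv2.imwrite('pics/c3.png',o); np.savez('pics/w3.npz',T=cam(g,'wrist',s),**g)
c=[*s['ee_pos'],s['ee_rot'][2]]; plan(c,[[623.7,63.4,403,-3.1]],0)
```

```text
8.3167 [622.64826571  62.01933523 476.81120751] [-9.00276630e+01  2.77096078e-02 -3.37790771e+00] 91.41903407537174
[[[0, -0.005, 0], [1.0, 73.8, 1.4], 0]]
```

View pics/c3.png

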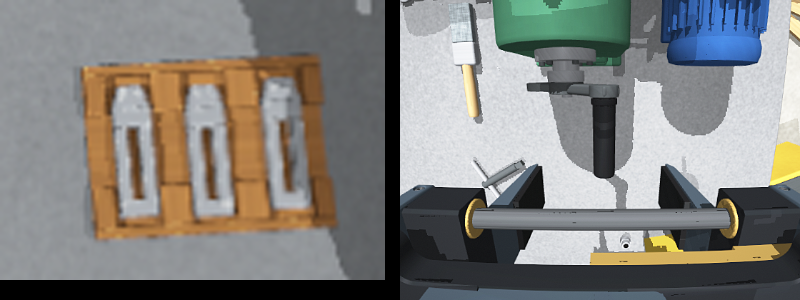

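Run:
```python
from h import *
g=dict(np.load('pics/w3.npz')); T=g['T']; h=cv2.cvtColor(g['frame'],cv2.COLOR_BGR2HSV)
xx,yy=np.meshgrid(np.arange(255,320),np.arange(130,250)); uv=np.c_[xx.ravel(),yy.ravel()]
P=cloud(g,T,uv); v=h[uv[:,1],uv[:,0],2]; k=(P[:,2]>212)&(P[:,2]<255)&(v<90)
H=P[k]; 
for e in np.arange(44,130,10):
    q=H[abs(H[:,1]-e)<5]
    if len(q): print(e,len(q),q[:,0].min().round(1),q[:,0].max().round(1),np.percentile(q[:,2],[50,95,99]).round(1))
```

```text
44 32 615.1 632.4 [240.1 242.  242.3]
54 385 613.1 634.4 [240.6 242.4 242.8]
64 402 613.6 634.8 [240.6 242.6 243.1]
74 422 613.8 635.2 [240.6 242.5 243.1]
84 445 614.3 635.6 [240.6 242.7 243.1]
94 449 615.0 636.0 [240.4 242.5 243.2]
104 474 615.7 637.4 [240.5 242.4 242.9]
114 484 616.4 637.8 [240.6 242.6 243. ]
124 482 606.4 641.4 [241.3 244.  245.1]
```

Request:
carry_out([
  [[0,-0.005,0],[1.3,30,1.4],0],
  [[0,-0.005,0],[1.3,55,1.4],0],
  [[0,-0.005,0],[1.3,68,1.4],0],
  [[0,-0.005,0],[1.3,73.3,1.4],0],
  [[0,-0.005,0],[1.3,73.3,1.4],0.4],
  [[0,-0.005,0],[1.3,73.3,1.4],0.7],
  [[0,-0.005,0],[1.3,73.3,1.4],0.9],
  [[0,-0.005,0],[1.3,73.3,1.4],0.9],
  [[0,-0.005,0],[1.3,73.3,1.4],0.9],
  [[0,-0.005,0],[1.3,73.3,1.4],0.9],
], force=55)

```text
time_s: 9.2
ee_pos: [624.3, 65.4, 404.4]
ee_rot: [-90.0, -0.1, -2.8]
force: [1.0, -0.5, -1.0]
gripper_width: 54.2
```

Request:
carry_out([
  [[0,0,0],[0,0,0],0.9],
  [[0,0,0],[0,0,0],0.9],
  [[0,0,0],[0,0,0],0.9],
  [[0,0,0],[0,0,0],0.9],
])

```text
time_s: 9.53
ee_pos: [624.3, 65.5, 403.6]
ee_rot: [-90.0, 0.0, -2.8]
force: [1.2, 0.9, 0.5]
gripper_width: 27.5
```

Run:
```python
import numpy as np
t=36.8
for i in range(24):
    a=np.radians(t+np.array([3.75,7.5,11.25,15])); b=np.radians(t)
    print(i,t,[[round(70*(np.sin(x)-np.sin(b)),1),round(-70*(np.cos(x)-np.cos(b)),1)] for x in a]); t+=15
```

```text
0 36.8 [[np.float64(3.6), np.float64(2.9)], [np.float64(7.0), np.float64(6.0)], [np.float64(10.1), np.float64(9.3)], [np.float64(13.1), np.float64(12.8)]]
1 51.8 [[np.float64(2.7), np.float64(3.7)], [np.float64(5.2), np.float64(7.6)], [np.float64(7.4), np.float64(11.6)], [np.float64(9.3), np.float64(15.7)]]
2 66.8 [[np.float64(1.7), np.float64(4.3)], [np.float64(3.0), np.float64(8.6)], [np.float64(4.1), np.float64(13.1)], [np.float64(4.9), np.float64(17.6)]]
3 81.8 [[np.float64(0.5), np.float64(4.6)], [np.float64(0.7), np.float64(9.1)], [np.float64(0.6), np.float64(13.7)], [np.float64(0.2), np.float64(18.3)]]
4 96.8 [[np.float64(-0.7), np.float64(4.5)], [np.float64(-1.7), np.float64(9.0)], [np.float64(-3.0), np.float64(13.4)], [np.float64(-4.5), np.float64(17.7)]]
5 111.8 [[np.float64(-1.8), np.float64(4.2)], [np.float64(-3.9), np.float64(8.3)], [np.float64(-6.3), np.float64(12.2)], [np.float64(-8.9), np.float64(15.9)]]
6 126.8 [[np.float64(-2.9), np.float64(3.6)], [np.float64(-6.0), np.float64(7.0)], [np.float64(-9.3), np.float64(10.1)], [np.float64(-12.8), np.float64(13.1)]]
7 141.
[... 2028 characters left out ...]
at64(11.6), np.float64(-7.4)], [np.float64(15.7), np.float64(-9.3)]]
20 336.8 [[np.float64(4.3), np.float64(-1.7)], [np.float64(8.6), np.float64(-3.0)], [np.float64(13.1), np.float64(-4.1)], [np.float64(17.6), np.float64(-4.9)]]
21 351.8 [[np.float64(4.6), np.float64(-0.5)], [np.float64(9.1), np.float64(-0.7)], [np.float64(13.7), np.float64(-0.6)], [np.float64(18.3), np.float64(-0.2)]]
22 366.8 [[np.float64(4.5), np.float64(0.7)], [np.float64(9.0), np.float64(1.7)], [np.float64(13.4), np.float64(3.0)], [np.float64(17.7), np.float64(4.5)]]
23 381.8 [[np.float64(4.2), np.float64(1.8)], [np.float64(8.3), np.float64(3.9)], [np.float64(12.2), np.float64(6.3)], [np.float64(15.9), np.float64(8.9)]]
```

Request:
carry_out([
  [[0,0,0],[0,0,0],0.9],
  [[0,0,0],[0,0,0],0.9],
  [[0,0,0],[0,0,0],0.9],
])

```text
time_s: 9.78
ee_pos: [624.7, 65.4, 403.8]
ee_rot: [-90.0, -0.1, -2.8]
force: [3.8, 0.6, -0.7]
gripper_width: 21.3
```

Request:
carry_out([
  [[0,0,0],[3.6,2.9,0],0.9],
  [[0,0,0],[7.0,6.0,0],0.9],
  [[0,0,0],[10.1,9.3,0],0.9],
  [[0,0,0],[13.1,12.8,0],0.9],
])

```text
time_s: 10.12
ee_pos: [636.2, 64.8, 393.5]
ee_rot: [-90.0, 0.1, -2.8]
force: [-7.2, -0.1, 12.4]
gripper_width: 21.0
```

Request:
carry_out([
  [[0,0,0],[2.7,3.7,0],0.9],
  [[0,0,0],[5.2,7.6,0],0.9],
  [[0,0,0],[7.4,11.6,0],0.9],
  [[0,0,0],[9.3,15.7,0],0.9],
])

```text
time_s: 10.45
ee_pos: [646.0, 64.2, 377.8]
ee_rot: [-90.0, -0.0, -2.8]
force: [-5.0, -1.6, 11.6]
gripper_width: 20.8
```

Request:
carry_out([
  [[0,0,0],[1.7,4.3,0],0.9],
  [[0,0,0],[3.0,8.6,0],0.9],
  [[0,0,0],[4.1,13.1,0],0.9],
  [[0,0,0],[4.9,17.6,0],0.9],
])

```text
time_s: 10.78
ee_pos: [651.3, 64.0, 360.1]
ee_rot: [-90.0, -0.1, -2.8]
force: [-2.6, -0.2, 10.7]
gripper_width: 21.0
```

Request:
carry_out([
  [[0,0,0],[0.5,4.6,0],0.9],
  [[0,0,0],[0.7,9.1,0],0.9],
  [[0,0,0],[0.6,13.7,0],0.9],
  [[0,0,0],[0.2,18.3,0],0.9],
])

```text
time_s: 11.12
ee_pos: [651.9, 63.9, 341.7]
ee_rot: [-90.0, -0.2, -2.8]
force: [-1.6, -0.4, 9.5]
gripper_width: 20.9
```

Smooth. Continue with the circle.

Request:
carry_out([
  [[0,0,0],[-0.7,4.5,0],0.9],
  [[0,0,0],[-1.7,9.0,0],0.9],
  [[0,0,0],[-3.0,13.4,0],0.9],
  [[0,0,0],[-4.5,17.7,0],0.9],
])

```text
time_s: 11.45
ee_pos: [647.7, 64.1, 323.8]
ee_rot: [-90.0, -0.2, -2.8]
force: [-0.6, -0.8, 9.0]
gripper_width: 21.1
```

Request:
carry_out([
  [[0,0,0],[-1.8,4.2,0],0.9],
  [[0,0,0],[-3.9,8.3,0],0.9],
  [[0,0,0],[-6.3,12.2,0],0.9],
  [[0,0,0],[-8.9,15.9,0],0.9],
])

```text
time_s: 11.78
ee_pos: [639.1, 64.6, 307.6]
ee_rot: [-90.0, -0.3, -2.8]
force: [1.7, -1.5, 6.4]
gripper_width: 20.7
```

Request:
carry_out([
  [[0,0,0],[-2.9,3.6,0],0.9],
  [[0,0,0],[-6.0,7.0,0],0.9],
  [[0,0,0],[-9.3,10.1,0],0.9],
  [[0,0,0],[-12.8,13.1,0],0.9],
])

```text
time_s: 12.12
ee_pos: [626.5, 65.3, 294.1]
ee_rot: [-90.0, -0.3, -2.8]
force: [2.3, -0.6, 5.3]
gripper_width: 21.2
```

Request:
carry_out([
  [[0,0,0],[-3.7,2.7,0],0.9],
  [[0,0,0],[-7.6,5.2,0],0.9],
  [[0,0,0],[-11.6,7.4,0],0.9],
  [[0,0,0],[-15.7,9.3,0],0.9],
])

```text
time_s: 12.45
ee_pos: [609.5, 66.3, 283.3]
ee_rot: [-90.0, 0.0, -2.8]
force: [2.6, -0.7, 6.5]
gripper_width: 21.0
```

Request:
carry_out([
  [[0,0,0],[-4.3,1.7,0],0.9],
  [[0,0,0],[-8.6,3.0,0],0.9],
  [[0,0,0],[-13.1,4.1,0],0.9],
  [[0,0,0],[-17.6,4.9,0],0.9],
])

```text
time_s: 12.78
ee_pos: [592.0, 67.2, 278.6]
ee_rot: [-90.0, -0.0, -2.8]
force: [1.9, 0.3, 6.4]
gripper_width: 20.7
```

Request:
carry_out([
  [[0,0,0],[-4.6,0.5,0],0.9],
  [[0,0,0],[-9.1,0.7,0],0.9],
  [[0,0,0],[-13.7,0.6,0],0.9],
  [[0,0,0],[-18.3,0.2,0],0.9],
])

```text
time_s: 13.12
ee_pos: [574.0, 68.1, 278.5]
ee_rot: [-90.0, -0.1, -2.8]
force: [3.1, 0.4, 6.4]
gripper_width: 20.9
```

Request:
carry_out([
  [[0,0,0],[-4.5,-0.7,0],0.9],
  [[0,0,0],[-9.0,-1.7,0],0.9],
  [[0,0,0],[-13.4,-3.0,0],0.9],
  [[0,0,0],[-17.7,-4.5,0],0.9],
])

```text
time_s: 13.45
ee_pos: [556.4, 69.0, 283.0]
ee_rot: [-89.9, -0.1, -2.8]
force: [4.8, 1.6, 5.8]
gripper_width: 20.7
```

Request:
carry_out([
  [[0,0,0],[-4.2,-1.8,0],0.9],
  [[0,0,0],[-8.3,-3.9,0],0.9],
  [[0,0,0],[-12.2,-6.3,0],0.9],
  [[0,0,0],[-15.9,-8.9,0],0.9],
])

```text
time_s: 13.78
ee_pos: [540.7, 69.9, 291.8]
ee_rot: [-89.9, -0.1, -2.8]
force: [6.8, 1.9, 2.9]
gripper_width: 20.8
```

Request:
carry_out([
  [[0,0,0],[-3.6,-2.9,0],0.9],
  [[0,0,0],[-7.0,-6.0,0],0.9],
  [[0,0,0],[-10.1,-9.3,0],0.9],
  [[0,0,0],[-13.1,-12.8,0],0.9],
])

```text
time_s: 14.12
ee_pos: [527.7, 70.5, 304.3]
ee_rot: [-89.9, -0.1, -2.8]
force: [7.1, 2.2, 0.7]
gripper_width: 20.8
```

Request:
carry_out([
  [[0,0,0],[-2.7,-3.7,0],0.9],
  [[0,0,0],[-5.2,-7.6,0],0.9],
  [[0,0,0],[-7.4,-11.6,0],0.9],
  [[0,0,0],[-9.3,-15.7,0],0.9],
])

```text
time_s: 14.45
ee_pos: [518.5, 71.0, 319.6]
ee_rot: [-89.9, -0.1, -2.8]
force: [8.3, 2.4, -2.0]
gripper_width: 21.1
```

Request:
carry_out([
  [[0,0,0],[-1.7,-4.3,0],0.9],
  [[0,0,0],[-3.0,-8.6,0],0.9],
  [[0,0,0],[-4.1,-13.1,0],0.9],
  [[0,0,0],[-4.9,-17.6,0],0.9],
])

```text
time_s: 14.78
ee_pos: [513.6, 71.3, 336.7]
ee_rot: [-89.9, -0.1, -2.8]
force: [8.9, 2.1, -5.0]
gripper_width: 20.9
```

Request:
carry_out([
  [[0,0,0],[-0.5,-4.6,0],0.9],
  [[0,0,0],[-0.7,-9.1,0],0.9],
  [[0,0,0],[-0.6,-13.7,0],0.9],
  [[0,0,0],[-0.2,-18.3,0],0.9],
])

```text
time_s: 15.12
ee_pos: [513.2, 71.3, 354.2]
ee_rot: [-89.9, 0.0, -2.8]
force: [8.1, 2.8, -7.8]
gripper_width: 21.3
```

Request:
carry_out([
  [[0,0,0],[0.7,-4.5,0],0.9],
  [[0,0,0],[1.7,-9.0,0],0.9],
  [[0,0,0],[3.0,-13.4,0],0.9],
  [[0,0,0],[4.5,-17.7,0],0.9],
])

```text
time_s: 15.45
ee_pos: [517.3, 71.1, 370.7]
ee_rot: [-89.9, 0.2, -2.8]
force: [7.3, 3.9, -13.4]
gripper_width: 21.3
```

Request:
carry_out([
  [[0,0,0],[1.8,-4.2,0],0.9],
  [[0,0,0],[3.9,-8.3,0],0.9],
  [[0,0,0],[6.3,-12.2,0],0.9],
  [[0,0,0],[8.9,-15.9,0],0.9],
])

```text
time_s: 15.78
ee_pos: [525.2, 70.8, 385.2]
ee_rot: [-90.0, 0.6, -2.8]
force: [3.6, 4.2, -14.8]
gripper_width: 21.2
```

Request:
carry_out([
  [[0,0,0],[2.9,-3.6,0],0.9],
  [[0,0,0],[6.0,-7.0,0],0.9],
  [[0,0,0],[9.3,-10.1,0],0.9],
  [[0,0,0],[12.8,-13.1,0],0.9],
])

```text
time_s: 16.12
ee_pos: [537.3, 70.1, 399.3]
ee_rot: [-90.0, 0.7, -2.8]
force: [-2.8, 5.3, -15.2]
gripper_width: 21.1
```

Request:
carry_out([
  [[0,0,0],[3.7,-2.7,0],0.9],
  [[0,0,0],[7.6,-5.2,0],0.9],
  [[0,0,0],[11.6,-7.4,0],0.9],
  [[0,0,0],[15.7,-9.3,0],0.9],
])

```text
time_s: 16.45
ee_pos: [551.4, 69.4, 408.8]
ee_rot: [-90.0, 1.1, -2.8]
force: [-10.5, 5.1, -6.7]
gripper_width: 20.8
```

Request:
carry_out([
  [[0,0,0],[4.3,-1.7,0],0.9],
  [[0,0,0],[8.6,-3.0,0],0.9],
  [[0,0,0],[13.1,-4.1,0],0.9],
  [[0,0,0],[17.6,-4.9,0],0.9],
])

```text
time_s: 16.78
ee_pos: [568.1, 68.5, 415.5]
ee_rot: [-90.0, 1.1, -2.8]
force: [-15.7, 3.0, 3.0]
gripper_width: 21.0
```

Request:
carry_out([
  [[0,0,0],[4.6,-0.5,0],0.9],
  [[0,0,0],[9.1,-0.7,0],0.9],
  [[0,0,0],[13.7,-0.6,0],0.9],
  [[0,0,0],[18.3,-0.2,0],0.9],
])

```text
time_s: 17.12
ee_pos: [586.8, 67.5, 417.9]
ee_rot: [-90.0, 0.8, -2.8]
force: [-14.3, 3.6, 9.1]
gripper_width: 20.9
```

Request:
carry_out([
  [[0,0,0],[4.5,0.7,0],0.9],
  [[0,0,0],[9.0,1.7,0],0.9],
  [[0,0,0],[13.4,3.0,0],0.9],
  [[0,0,0],[17.7,4.5,0],0.9],
])

```text
time_s: 17.45
ee_pos: [605.3, 66.5, 414.8]
ee_rot: [-90.0, 0.5, -2.8]
force: [-12.4, 3.1, 10.6]
gripper_width: 20.8
```

Request:
carry_out([
  [[0,0,0],[4.2,1.8,0],0.9],
  [[0,0,0],[8.3,3.9,0],0.9],
  [[0,0,0],[12.2,6.3,0],0.9],
  [[0,0,0],[15.9,8.9,0],0.9],
])

```text
time_s: 17.78
ee_pos: [622.0, 65.6, 406.6]
ee_rot: [-90.0, 0.3, -2.8]
force: [-8.8, 1.4, 12.7]
gripper_width: 21.2
```

```bash
cat > fit.py <<'E'
import numpy as np
from scipy.optimize import least_squares
d=np.array([l.split() for l in '''636.2 393.5 -7.2 12.4
646.0 377.8 -5.0 11.6
651.3 360.1 -2.6 10.7
651.9 341.7 -1.6 9.5
647.7 323.8 -.6 9.0
639.1 307.6 1.7 6.4
626.5 294.1 2.3 5.3
609.5 283.3 2.6 6.5
592.0 278.6 1.9 6.4
574.0 278.5 3.1 6.4
556.4 283.0 4.8 5.8
540.7 291.8 6.8 2.9
527.7 304.3 7.1 .7
518.5 319.6 8.3 -2.0
513.6 336.7 8.9 -5.0
513.2 354.2 8.1 -7.8
517.3 370.7 7.3 -13.4
525.2 385.2 3.6 -14.8
537.3 399.3 -2.8 -15.2
551.4 408.8 -10.5 -6.7
568.1 415.5 -15.7 3.0
586.8 417.9 -14.3 9.1
605.3 414.8 -12.4 10.6
622.0 406.6 -8.8 12.7'''.split('\n')],float)
c=least_squares(lambda p:np.hypot(d[:,0]-p[0],d[:,1]-p[1])-p[2],[582,347,70]).x; print('centre',c.round(2))
th=np.unwrap(np.arctan2(d[:,0]-c[0],d[:,1]-c[1]))
Ft=-(d[:,2]*np.cos(th)-d[:,3]*np.sin(th)); Fr=d[:,2]*np.sin(th)+d[:,3]*np.cos(th)
tau=Ft*.07
def fit(s):
    A=np.c_[np.ones(s.sum()),-np.sin(th[s]),-np.cos(th[s])]; x,*_=np.linalg.lstsq(A,tau[s],rcond=None)
    phi=np.arctan2(x[2],x[1]); r=tau[s]-A@x
    print('D',x[0].round(3),'M',np.hypot(x[1],x[2]).round(3),'down at',(180-np.degrees(phi))%360,'rms',r.std().round(3)); return r
s=np.ones(len(th),bool); fit(s); s[0]=0; r=fit(s)
for a,b,e in zip(np.degrees(th),tau,Fr): print(round(a,1),round(b,3),round(e,1))
for st in (slice(1,12),slice(12,24),slice(1,24,2),slice(2,24,2)):
    q=np.zeros(len(th),bool); q[st]=1; fit(q)
E
python3 fit.py
```

```text
centre [582.85 347.75  69.71]
D 0.611 M 0.428 down at 284.23179347353226 rms 0.033
D 0.61 M 0.426 down at 284.03402580490007 rms 0.033
49.4 0.987 2.6
64.5 0.884 0.5
79.8 0.769 -0.7
95.0 0.653 -2.4
110.3 0.576 -3.7
125.5 0.434 -2.3
140.9 0.359 -2.7
157.5 0.342 -5.0
172.5 0.191 -6.1
187.3 0.158 -6.7
202.2 0.158 -7.2
217.0 0.258 -6.4
231.8 0.269 -6.0
246.4 0.361 -6.8
260.9 0.444 -8.0
275.3 0.491 -8.8
289.3 0.716 -11.3
303.0 0.731 -11.1
318.5 0.851 -9.5
332.7 0.868 -1.1
347.7 1.029 6.3
363.2 1.035 8.3
378.5 1.059 6.1
393.6 1.005 5.7
D 0.606 M 0.418 down at 284.18977920634103 rms 0.031
D 0.617 M 0.425 down at 285.5236679401269 rms 0.034
D 0.604 M 0.407 down at 285.94350347162793 rms 0.032
D 0.617 M 0.447 down at 282.5215200256623 rms 0.021
```

Request:
carry_out([
  [[0,0,0],[-3.7,-2.6,0],0.9],
  [[0,0,0],[-7.6,-5.0,0],0.9],
  [[0,0,0],[-11.7,-7.1,0],0.9],
  [[0,0,0],[-15.9,-8.9,0],0.9],
])

```text
time_s: 18.12
ee_pos: [608.1, 66.3, 413.2]
ee_rot: [-90.0, -0.1, -2.8]
force: [3.0, 1.6, -1.0]
gripper_width: 20.4
```

Request:
carry_out([
  [[0,0,0],[-4.3,-1.5,0],0.9],
  [[0,0,0],[-8.7,-2.8,0],0.9],
  [[0,0,0],[-13.2,-3.8,0],0.9],
  [[0,0,0],[-17.7,-4.5,0],0.9],
])

```text
time_s: 18.45
ee_pos: [590.3, 67.2, 417.6]
ee_rot: [-90.0, -0.1, -2.8]
force: [2.8, 3.8, 0.6]
gripper_width: 21.1
```

Request:
carry_out([
  [[0,0,0],[-4.6,-0.4,0],0.9],
  [[0,0,0],[-9.2,-0.5,0],0.9],
  [[0,0,0],[-13.7,-0.3,0],0.9],
  [[0,0,0],[-18.3,0.2,0],0.9],
])

```text
time_s: 18.78
ee_pos: [572.0, 68.1, 417.2]
ee_rot: [-90.0, -0.0, -2.8]
force: [3.5, 4.5, 1.8]
gripper_width: 21.1
```

Request:
carry_out([
  [[0,0,0],[-4.5,0.8,0],0.9],
  [[0,0,0],[-9.0,1.9,0],0.9],
  [[0,0,0],[-13.3,3.2,0],0.9],
  [[0,0,0],[-17.6,4.9,0],0.9],
])

```text
time_s: 19.12
ee_pos: [554.5, 69.1, 412.1]
ee_rot: [-89.9, -0.1, -2.8]
force: [4.4, 4.8, 1.1]
gripper_width: 21.6
```

Request:
carry_out([
  [[0,0,0],[-4.1,1.9,0],0.9],
  [[0,0,0],[-8.1,4.1,0],0.9],
  [[0,0,0],[-12.0,6.6,0],0.9],
  [[0,0,0],[-15.7,9.3,0],0.9],
])

```text
time_s: 19.45
ee_pos: [539.1, 69.9, 402.9]
ee_rot: [-89.9, -0.1, -2.8]
force: [4.1, 3.9, 2.1]
gripper_width: 21.2
```

Request:
carry_out([
  [[0,0,0],[-3.5,3.0,0],0.9],
  [[0,0,0],[-6.8,6.1,0],0.9],
  [[0,0,0],[-9.9,9.5,0],0.9],
  [[0,0,0],[-12.8,13.1,0],0.9],
])

```text
time_s: 19.78
ee_pos: [526.5, 70.5, 390.3]
ee_rot: [-89.9, -0.2, -2.8]
force: [4.4, 5.0, 5.0]
gripper_width: 21.2
```

Request:
carry_out([
  [[0,0,0],[-2.6,3.7,0],0.9],
  [[0,0,0],[-5.0,7.6,0],0.9],
  [[0,0,0],[-7.1,11.7,0],0.9],
  [[0,0,0],[-8.9,15.9,0],0.9],
])

```text
time_s: 20.12
ee_pos: [517.6, 71.0, 374.8]
ee_rot: [-89.9, -0.2, -2.8]
force: [3.3, 5.6, 7.2]
gripper_width: 21.2
```

Request:
carry_out([
  [[0,0,0],[-1.5,4.3,0],0.9],
  [[0,0,0],[-2.8,8.7,0],0.9],
  [[0,0,0],[-3.8,13.2,0],0.9],
  [[0,0,0],[-4.5,17.7,0],0.9],
])

```text
time_s: 20.45
ee_pos: [513.0, 71.2, 357.3]
ee_rot: [-89.9, -0.2, -2.8]
force: [2.6, 4.3, 8.5]
gripper_width: 20.8
```

Request:
carry_out([
  [[0,0,0],[-0.4,4.6,0],0.9],
  [[0,0,0],[-0.5,9.2,0],0.9],
  [[0,0,0],[-0.3,13.7,0],0.9],
  [[0,0,0],[0.2,18.3,0],0.9],
])

```text
time_s: 20.78
ee_pos: [513.1, 71.3, 339.2]
ee_rot: [-89.9, -0.1, -2.8]
force: [0.5, 4.9, 10.1]
gripper_width: 20.6
```

Request:
carry_out([
  [[0,0,0],[0.8,4.5,0],0.9],
  [[0,0,0],[1.9,9.0,0],0.9],
  [[0,0,0],[3.2,13.3,0],0.9],
  [[0,0,0],[4.9,17.6,0],0.9],
])

```text
time_s: 21.12
ee_pos: [517.8, 71.0, 321.7]
ee_rot: [-89.9, -0.1, -2.8]
force: [-0.4, 5.3, 12.7]
gripper_width: 20.9
```

Request:
carry_out([
  [[0,0,0],[1.9,4.1,0],0.9],
  [[0,0,0],[4.1,8.1,0],0.9],
  [[0,0,0],[6.6,12.0,0],0.9],
  [[0,0,0],[9.3,15.7,0],0.9],
])

```text
time_s: 21.45
ee_pos: [526.8, 70.6, 306.1]
ee_rot: [-89.9, 0.0, -2.8]
force: [-2.1, 4.3, 15.1]
gripper_width: 21.0
```

Run:
```python
import io,contextlib
with contextlib.redirect_stdout(io.StringIO()): exec(open('fit.py').read())
b=np.array([608.1,413.2,3,-1,590.3,417.6,2.8,.6,572,417.2,3.5,1.8,554.5,412.1,4.4,1.1,539.1,402.9,4.1,2.1,526.5,390.3,4.4,5,517.6,374.8,3.3,7.2,513,357.3,2.6,8.5,513.1,339.2,.5,10.1,517.8,321.7,-.4,12.7,526.8,306.1,-2.1,15.1]).reshape(-1,4)
D=np.vstack([d,b]); sg=np.r_[np.ones(24),-np.ones(11)]
c=least_squares(lambda p:np.hypot(D[:,0]-p[0],D[:,1]-p[1])-p[2],[582,347,70]).x; print(c)
th=np.arctan2(D[:,0]-c[0],D[:,1]-c[1]); tau=-.07*(D[:,2]*np.cos(th)-D[:,3]*np.sin(th))
for s in (np.arange(1,35),np.arange(25,35),np.r_[13:24,25:35]):
    A=np.c_[sg,-np.sin(th),-np.cos(th)][s]; x=np.linalg.lstsq(A,tau[s],rcond=None)[0]; C=np.linalg.inv(A.T@A)
    e=(tau[s]-A@x).std(); m=np.hypot(x[1],x[2])
    print('D',x[0],'M',m,'down',(180-np.degrees(np.arctan2(x[2],x[1])))%360,'+-',np.degrees(e*C[1,1]**.5/m),'rms',e)
print('now',np.degrees(th[-1])%360)
```

```text
[582.6859301  347.89875601  69.84346469]
D 0.6097272803972704 M 0.41624017670263186 down 283.2077594657103 +- 1.1037309586462816 rms 0.032533169069890046
D 0.6191794460196847 M 0.40045929637269123 down 279.9303339168226 +- 4.996508444612069 rms 0.02691171771964012
D 0.6097258412803624 M 0.4148519469794645 down 282.9417392969435 +- 1.438097770858231 rms 0.03400321575197624
now 233.20608830977412
```

Request:
carry_out([
  [[0,0,0],[-2.7,-3.7,0],0.9],
  [[0,0,0],[-5.2,-7.6,0],0.9],
  [[0,0,0],[-7.4,-11.6,0],0.9],
  [[0,0,0],[-9.3,-15.7,0],0.9],
])

```text
time_s: 21.78
ee_pos: [518.4, 71.0, 319.9]
ee_rot: [-89.9, -0.1, -2.8]
force: [6.4, 5.7, -3.5]
gripper_width: 21.0
```

Request:
carry_out([
  [[0,0,0],[-1.7,-4.3,0],0.9],
  [[0,0,0],[-3.0,-8.6,0],0.9],
  [[0,0,0],[-4.1,-13.1,0],0.9],
  [[0,0,0],[-4.9,-17.6,0],0.9],
])

```text
time_s: 22.12
ee_pos: [513.5, 71.3, 337.1]
ee_rot: [-89.9, -0.1, -2.8]
force: [7.0, 6.3, -5.9]
gripper_width: 21.0
```

Request:
carry_out([
  [[0,0,0],[-0.5,-4.6,0],0.9],
  [[0,0,0],[-0.7,-9.1,0],0.9],
  [[0,0,0],[-0.6,-13.7,0],0.9],
  [[0,0,0],[-0.2,-18.3,0],0.9],
])

```text
time_s: 22.45
ee_pos: [513.1, 71.3, 354.8]
ee_rot: [-89.9, -0.0, -2.8]
force: [7.3, 6.1, -7.7]
gripper_width: 21.3
```

Request:
carry_out([
  [[0,0,0],[0.3,-2.4,0],0.9],
  [[0,0,0],[0.7,-4.8,0],0.9],
  [[0,0,0],[1.1,-6.6,0],0.9],
  [[0,0,0],[1.4,-8.1,0],0.9],
  [[0,0,0],[1.6,-8.6,0],0.9],
  [[0,0,0],[1.6,-8.6,0],0.9],
  [[0,0,0],[1.6,-8.6,0],0.9],
])

```text
time_s: 23.03
ee_pos: [514.6, 71.2, 362.7]
ee_rot: [-89.9, 0.1, -2.8]
force: [6.1, 5.6, -8.4]
gripper_width: 21.1
```

```bash
cat > now.py <<'E'
from h import *
s=env.state(); p=s['ee_pos']; print(s['time_s'],p.round(2),s['force'].round(1),s['gripper_width'],'theta',np.degrees(np.arctan2(p[0]-582.69,p[2]-347.9))%360)
E
python3 now.py
```

```text
23.0333 [514.59  71.21 362.74] [ 6.1  5.6 -8.4] 21.143438997642345 theta 282.2917429155534
```

Request:
carry_out([
  [[0,0,0],[0.2,-0.7,0],0.9],
  [[0,0,0],[0.3,-1.3,0],0.9],
  [[0,0,0],[0.3,-1.3,0],0.9],
  [[0,0,0],[0.3,-1.3,0],0.9],
  [[0,0,0],[0.3,-1.3,0],0.9],
  [[0,0,0],[0.3,-1.3,0],0.9],
  [[0,0,0],[0.3,-1.3,0],0.9],
  [[0,0,0],[0.3,-1.3,0],0.9],
])

```text
time_s: 23.7
ee_pos: [514.9, 71.2, 363.8]
ee_rot: [-89.9, 0.1, -2.8]
force: [6.7, 6.3, -9.8]
gripper_width: 21.5
```

```bash
python3 now.py
python3 - <<'E'
from h import *
f=env.grab_frame('top'); g=env.grab_frame('scene')
a=cv2.resize(f['frame'],(400,300)); b=cv2.resize(g['frame'],(400,300)); cv2.imwrite('pics/end.png',np.hstack([a,b]))
E
python3 now.py
```

```text
23.7 [514.88  71.22 363.85] [ 6.7  6.3 -9.8] 21.46377176284667 theta 283.23376257411996
23.8 [514.89  71.2  363.81] [ 6.2  6.  -8.7] 20.766368327822715 theta 283.2045954024293
```

View pics/end.png

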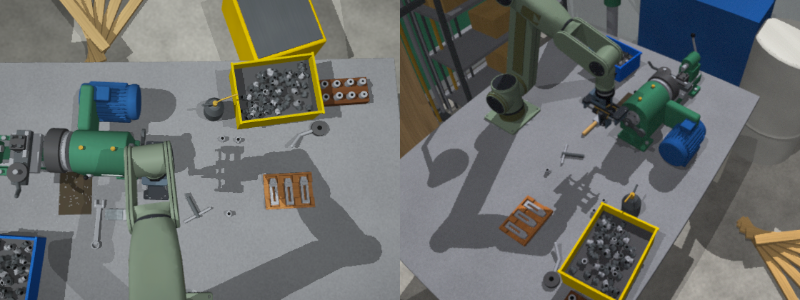

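The picture shows three clamps in the tray (about pixel 290,190), the other tools untouched, and the gripper on the crank. The handle is steady at 283.2°, so I'm handing in.

```bash
python3 -c "
from workcell import env; print(env.job_done())"; python3 now.py
```

```text
the job is handed in; nothing more can be done
None
the job is handed in; nothing more can be done
```

The strap is in its pocket and the crank is held where I measured the heavy side to be straight down. I handed the job in at about 23.8 s; no verdict was reported.

- **Strap:** it lies in the empty tray pocket with its nose the same way as the other two. I checked this in the top view after release.
- **Turning:** I gripped the handle at 21 mm opening, turned it a full turn forward and about 165° back, and read the force every 15°.
- **Heavy side:** the fit gave a drag of 0.61 N m and a heavy-side pull of 0.42 N m. That puts the heavy side straight down at a crank angle of 283.2°, ±1.1° from scatter.
- **Final pose:** the crank measured 283.2° in two readings 0.1 s apart, still gripped.

**Checks that disagreed:**
- **Reverse-only fit:** the back-turn readings alone gave 279.9° ±5°, within their scatter of the joint result.
- **Force zero:** a small offset in the force reading could add 1–2°.
- **Push left on the handle:** about 10 N in the turning direction (6 to 7 N in x, −9 to −10 N in z), plus about 6 N along the spindle that built up during the turning. The angle did not drift under it.

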